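# Rehang the lid of an instrument case on its hinge pin

## Robot

A 6-joint arm with a two-finger parallel gripper is mounted at the origin on the work surface. World frame = base frame: x ahead of the robot, y to its left, z up, the work surface at z = 0. Lengths are in m, angles in rad, forces in N, time in s.
With the tool pointing down it reaches from about 0.375 to 0.825 m from the base axis. Payload 5.5 kg.
Tool frame: the origin (TCP) lies midway between the tips of the shut fingers; the grasp point (between the pads) lies 19 mm behind it; z points along the fingers, y is the line along which they close (so a half turn about z gives the same grasp; the last joint's range is limited). The gripper opens to 85 mm and grips with 20 to 120 N. Pads are 22 mm wide; open, the fingers measure 114 mm over their backs; the gripper's body (76 mm by 85 mm) begins 54 mm behind the grasp point. The pads swing forward as they close: fully open they stand 13 mm farther back than shut.
Start: joints at [-1.282, 0.314, -0.047, 1.21, 0, 1.571], TCP at [0.171, -0.575, 0.231] pointing down, gripper open.
Joint ranges: [-2.67, 2.67], [-0.69, 1.73], [-1.03, 1.25], [-2.08, 2.16], [-1.42, 1.45], [-3.14, 3.14]. Speed limits (rad/s): [2.39, 2.39, 3.01, 3.14, 3.14, 3.14].

## Interface

Orientations are given as [roll, pitch, yaw] about the fixed x, y, z axes, in that order (R = Rz(yaw) Ry(pitch) Rx(roll)).
In Python, from rig import r gives the robot as it stands.
- The arm moves only by the shell command python3 -m creep 'ROWS' [OPENING] [FORCE]. ROWS is JSON, a list of rows, each an object of numbers: "tx", "ty", "tz": the shift along the tool's x, y, z each as a share of 250 mm, from -1 to 1; "wx", "wy", "wz": the turn, a rotation vector about the tool's x, y, z each as a share of 120 degrees, from -1 to 1. In form: [{"tx": .., "ty": .., "tz": .., "wx": .., "wy": .., "wz": ..}, ...]. A call has exactly 8 rows; each row is the pose to reach, as a shift and turn from the pose commanded when the call began, along the tool's axes at that moment; what a row does not reach only later rows make up. A row lasts 1/8 s, in which the tool goes at most 62.5 mm and 10.7 degrees, less where a joint would pass 70% of its speed; a pose out of reach is approached as far as the arm can. A call with a number of a shift or a turn outside -1 to 1 is refused whole. A call with a gripper value outside its range is refused whole. OPENING is the opening, from 0 (shut) to 1 (fully open), set as the call begins (- or left out, the last holds). The fingers move at their own pace and stop on an object; FORCE is the grip in N (left out, the last holds). Time passes only in rows, so rows that repeat a pose let the fingers close, or fill a call up. It gives the time, the measured TCP pose, the force, the opening and the grip force at its end, in the units of the state.
- r.get_obs(): the state, without advancing time (a new reading comes with each control period).
- r.camera(name): name is "scene" or "side" or "wrist"; returns a dict with "frame" (480x640x3 uint8, red, green, blue), "fx", "fy", "cx", "cy" (pixels), "dist_coeffs" ([k1, k2, p1, p2, k3] as OpenCV has them; the pictures are not rectified), "camera_from_world" (4x4, takes a point from world to camera coordinates). Camera axes: x right, y down, z forward; pixel columns grow to the right and rows downward; lengths in m; the calibration is good to about 2 mm. A picture is of the moment at which its call begins. There is no depth.
- r.finish_job(): hands the job in; it is judged then, once.
The state is a dict: "t": time; "q": joint angles; "dq": joint speeds; "joint_torque": joint torques, N m; "tcp_pos": TCP position; "tcp_rot": TCP orientation; "wrist_force": force on the tool from outside, world axes, zero at the start; "wrist_torque": the same for the moment, N m; "gripper_width": finger opening in m; "gripper_force": force on a finger pad.
Only numpy, scipy, OpenCV 4.12 (cv2) and the standard library are available. Lean on these libraries where they do the work, as an engineer would, in place of code of your own. Each camera call takes 0.05 s, during which the arm holds its last target. There are 200 camera calls.

## Task

The lid of the instrument case is off its hinge: first slide the lid back along the case until it is fully home and its knuckles line up with the case's, then push the orange-headed hinge pin fully home through all the knuckles, and swing the red keeper right across behind the pin's head. Then lift the lid by its handle and leave it standing open, leaning back on the yellow stop. Leave the bottle, the tip box and the foot pedal where they are.

Things in the scene. Friction and masses are not known exactly. Their poses are not given: they have to be found in the camera images.
- case: White case 110 (x) x 120 (y) x 60 mm high, fixed to the bench, yaw varies. Origin: centre of its underside, on the bench; x from the handle side to the hinge side, y along the hinge to the side where the pin enters, z up. Positions below are in this frame, mm. Grey cheeks (top z 70, inner faces y = +-60) guide the lid along x; a grey fence (top z 78) behind the hinge stops its knuckles when lined up.
- case_hinge (a point): Middle of the case's hinge axis: x 70, y 0, z 73 in the case's frame; the axis runs along y. Three dark fixed knuckles (outer radius 12, hole radius 7.5 mm) span y -58 to -38, -10 to 10 and 38 to 62.
- stop_top (a point): Top of the yellow stop, 20 mm wide, behind the middle knuckle, about 52 mm above the hinge axis. The open lid leans on it at about 108 degrees from closed.
- rest_end (a point): Outer end (y 215) of the pin rest, mid-width on its floor. The rest is a grey shelf, floor at z 60, 44 mm wide about x 70, from y 62 to 215, with edge walls up to z 65, 30 mm apart, that guide the pin's square head.
- lid_handle (a point): Middle of the black handle bar of the loose blue lid (plate 113 x 117 x 8 mm, 0.2 to 0.4 kg, lying on the rim). Bar round, 12 mm thick, along y for 84 mm, centre 42 mm ahead of the plate's front edge, open gap 36 mm. Lid home: x -99, y 0, z 64 in the case's frame (169 ahead of, 9 below the hinge axis); it starts 8 to 22 farther to -x. Axes: the lid's, z out of its top, like the case's when flat.
- lid_hinge (a point): Point on the lid on the axis of its two aluminium knuckles, midway between them (outer radius 12, hole radius 8, 20 mm long, centred at y -24 and 24). Lid home: on case_hinge. Axes: the lid's. Once pinned the lid swings about the pin with about 3 mm of play; it falls shut unless past upright. On its stop its z axis leans 108 degrees.
- pin_head (a point): Centre of the pin's orange square head (26 wide, 26 high, 30 mm long along y), standing on the rest's floor. A steel shaft, radius 6, reaches 116 mm beyond its front face towards -y, round tip. Axes as the case's. Home: x 70, y 77, z 73 in the case's frame, front face against the outer knuckle; it starts 95 to 108 farther to +y, tip in that knuckle. 0.15 kg; slides when its outer face is pushed.
- pin_tip (a point): Tip of the pin's shaft, on its axis, 131 mm from pin_head towards -y; at y -54 in the case's frame when home. Axes as for pin_head.
- keeper (a joint): Angle (rad) of the red keeper arm about an upright pivot at x 32, y 100 in the case's frame. 0: it points to +y, beside the rest; growing, it swings to +x; 1.57 (end stop): across the rest, 3 mm behind the home pin's head. Starts at -0.5 to 0; light friction (about 1 N at the post), stays where left. Arm 10 mm wide, z 67 to 79.
- keeper_post (a point): Point on the upright red post (radius 7 mm, top at z 114) near the keeper's end, 62 mm from the pivot; the point is at z 96. Push the post sideways to swing the keeper.
- bottle_at (a point): Foot of a loose amber bottle, 56 mm thick and 115 mm high; not to be disturbed.
- tips: Loose pipette tip box, 60 x 60 x 49 mm high; origin under its centre; not to be disturbed.
- pedal: Loose black foot pedal, 85 x 70 x 31 mm high; origin under its centre; not to be disturbed.

How it is judged:
By the outcome, as a careful person would: the job done as asked, in the order asked, and still so for the second after the job is handed in, with the robot touching nothing.
It also fails if it takes over 67 s, if anything falls off the work surface, if the arm or the gripper's body presses on something with over 40 N, if the wrist force passes 120 N, or if a joint passes its speed limit or range.

## Working session

There is one attempt and no reset: what is moved stays moved. The work goes in short steps, Python scripts to look and compute and a shell command to move; the robot and the scene stay as the last step left them, time stands still between calls to the robot, and variables do not carry over. Pictures are saved under pics/ and viewed, at most 11 in all, crops included, and the job is handed in when it is done.

```bash
mkdir -p pics; ls
python3 - <<'E'
from rig import r
import cv2,numpy as np,pickle
o=r.get_obs();print(o['t'],o['tcp_pos'],o['tcp_rot'],o['gripper_width'])
for n in('scene','side'):
    c=r.camera(n);cv2.imwrite(f'pics/{n}0.png',c['frame'][:,:,::-1]);pickle.dump(c,open(f'pics/{n}0.pkl','wb'))
    T=c['camera_from_world'];print(n,c['fx'],c['dist_coeffs'],-T[:3,:3].T@T[:3,3],T[2,:3])
E
```

```text
pics
0.0 [ 0.17069373 -0.57457707  0.23040562] [-3.13982427e+00 -4.54175027e-07  2.88769115e-01] 0.08541764736885549
scene 448.403825051376 [-0.00310629  0.          0.          0.          0.        ] [ 0.96086684 -0.2462073   0.76809316] [-0.48180982  0.24068071 -0.84257468]
side 472.81403024298146 [-0.00439699  0.          0.          0.          0.        ] [0.52173129 0.63677193 0.79666238] [ 0.04003765 -0.70869494 -0.70437807]
```

View pics/scene0.png

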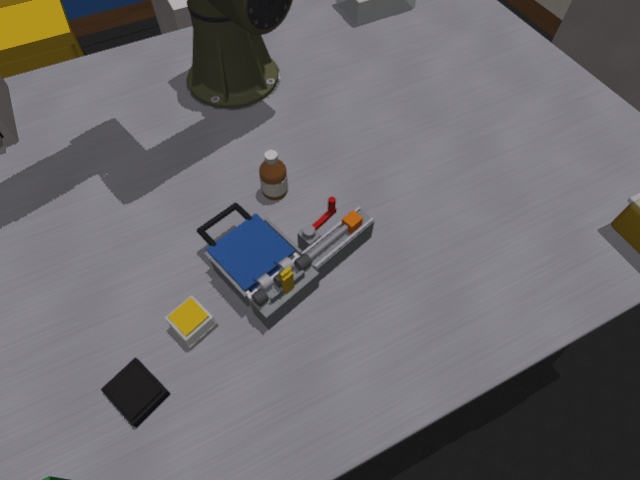

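View pics/side0.png

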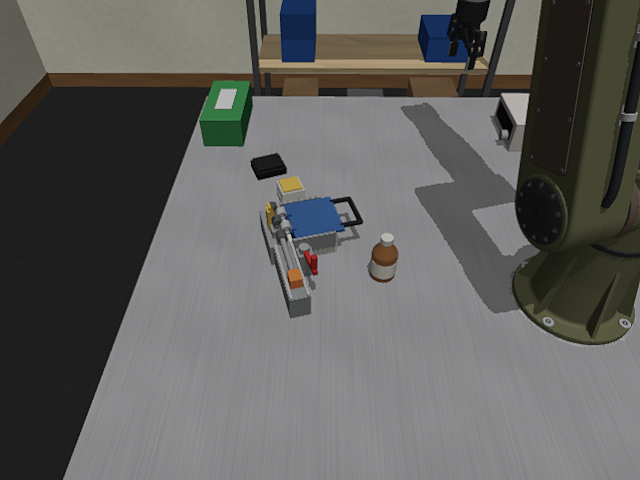

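The scene view shows the blue lid around (253,250), its handle at (225,225), the orange head at (352,220), the red post at (332,205) and the bottle at (273,180). In the side view, the lid is at (313,217), the head at (296,278), the post at (314,263) and the handle at (350,212).

```bash
cat > h.py <<'E'
import cv2,numpy as np,pickle
def K(c): return np.array([[c['fx'],0,c['cx']],[0,c['fy'],c['cy']],[0,0,1]])
def ray(c,px):
    px=np.atleast_2d(np.array(px,float))
    u=cv2.undistortPoints(px[:,None],K(c),np.array(c['dist_coeffs']))[:,0]
    T=np.array(c['camera_from_world']);R=T[:3,:3]
    return -R.T@T[:3,3], np.c_[u,np.ones(len(u))]@R
def plane(c,px,z):
    o,d=ray(c,px);return o+d*((z-o[2])/d[:,2])[:,None]
def proj(c,P):
    T=np.array(c['camera_from_world'])
    return cv2.projectPoints(np.atleast_2d(np.array(P,float)),cv2.Rodrigues(T[:3,:3])[0],T[:3,3],K(c),np.array(c['dist_coeffs']))[0][:,0]
def tri(c1,p1,c2,p2):
    a,d=ray(c1,p1);b,e=ray(c2,p2);d=d[0];e=e[0]
    s=np.linalg.lstsq(np.c_[d,-e],b-a,rcond=None)[0]
    P,Q=a+s[0]*d,b+s[1]*e;return (P+Q)/2,np.linalg.norm(P-Q)
RNG={'orange':((7,180,120),(16,255,255)),'red':((0,180,60),(5,255,255)),'blue':((100,120,50),(125,255,255)),'yellow':((20,150,100),(32,255,255))}
def mask(c,col,roi=None):
    hsv=cv2.cvtColor(c['frame'],cv2.COLOR_RGB2HSV);m=cv2.inRange(hsv,*RNG[col])
    if roi:
        k=np.zeros_like(m);x0,y0,x1,y1=roi;k[y0:y1,x0:x1]=255;m&=k
    return m
def cen(m): 
    y,x=np.nonzero(m);return np.array([x.mean(),y.mean()]),len(x)
E
python3 - <<'E'
from h import *
S,D=[pickle.load(open(f'pics/{n}0.pkl','rb')) for n in('scene','side')]
roi={'S':(180,140,390,340),'D':(240,170,400,330)}
for col in('orange','red'):
    a,b=mask(S,col,roi['S']),mask(D,col,roi['D'])
    print(col,cen(a),cen(b),tri(S,cen(a)[0],D,cen(b)[0]))
for c,n in((S,'S'),(D,'D')):
    m=mask(c,'blue',roi[n]);cs,_=cv2.findContours(m,cv2.RETR_EXTERNAL,cv2.CHAIN_APPROX_NONE)
    k=max(cs,key=cv2.contourArea)[:,0]
    P=plane(c,k,.068)[:,:2]*1000
    rc=cv2.minAreaRect(P.astype(np.float32));print(n,rc,cv2.boxPoints(rc).round(1).tolist())
    m=mask(c,'orange',roi[n]);cs,_=cv2.findContours(m,cv2.RETR_EXTERNAL,cv2.CHAIN_APPROX_NONE)
    # brightest part=top face
    hsv=cv2.cvtColor(c['frame'],cv2.COLOR_RGB2HSV)[...,2]
    v=hsv[m>0];t=(v.min()*.4+v.max()*.6);tm=((m>0)&(hsv>t)).astype(np.uint8)*255
    print('top',v.min(),v.max(),cen(tm),plane(c,cen(tm)[0],.086))
    # red post top: topmost red pixels
    y,x=np.nonzero(mask(c,'red',roi[n]));i=y<y.min()+4
    print('post top',x[i].mean(),y.min(),plane(c,[x[i].mean(),y.min()+2],.114))
for n,c,b in(('sc',S,(180,140,390,340)),('si',D,(240,170,400,330))):
    x0,y0,x1,y1=b;cv2.imwrite(f'pics/{n}c.png',cv2.resize(c['frame'][y0:y1,x0:x1,::-1],None,fx=3.6 if n=='si' else 3,fy=3.6 if n=='si' else 3,interpolation=cv2.INTER_CUBIC)[:600,:800])
a=cv2.imread('pics/scc.png');print(a.shape)
E
```

```text
orange (array([352.03977273, 218.55681818]), 176) (array([295.63953488, 281.72093023]), 86) (array([0.57102653, 0.03241778, 0.0720083 ]), np.float64(0.004661226208852799))
red (array([326.25925926, 213.15873016]), 189) (array([311.39759036, 261.44578313]), 166) (array([ 0.54301304, -0.01013275,  0.08385949]), np.float64(0.0005353896989804127))
S ((546.9151611328125, -163.183837890625), (122.54231262207031, 117.54479217529297), 16.71772003173828) [[471.29998779296875, -124.5], [505.1000061035156, -237.10000610351562], [622.5, -201.8000030517578], [588.7000122070312, -89.30000305175781]]
top 121 177 (array([352.01818182, 218.2969697 ]), 165) [[0.57601401 0.02634421 0.086     ]]
post top 331.5 197 [[0.53808478 0.00252165 0.114     ]]
D ((545.763671875, -161.87660217285156), (120.60177612304688, 121.5050048828125), 16.354082107543945) [[470.79998779296875, -120.5999984741211], [505.0, -237.1999969482422], [620.7000122070312, -203.1999969482422], [586.5, -86.5999984741211]]
top 120 184 (array([295.71428571, 271.85714286]), 14) [[0.57311341 0.0202785  0.086     ]]
post top 305.7857142857143 250 [[ 0.55374102 -0.00799884  0.114     ]]
(600, 630, 3)
```

View pics/scc.png

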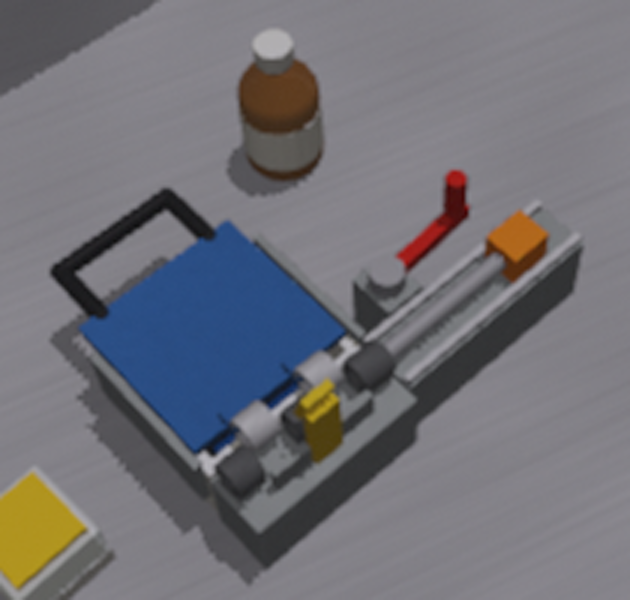

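The crop shows the lid slid forward of its hinge, with the front corners at (82,323) and (228,222) and the back ones at (345,345) and (205,448). The head's top face is at about (518,237), the post top at (457,175) and the bottle at (280,110). The numbers give a case yaw of about 0.289, an origin near (0.558, -0.159), and a lid about 11 mm short of home. I'm moving now.

```bash
python3 -m creep '[{"tx":0.1,"ty":-0.08},{"tx":0.25,"ty":-0.2},{"tx":0.4,"ty":-0.33},{"tx":0.55,"ty":-0.45},{"tx":0.7,"ty":-0.58},{"tx":0.85,"ty":-0.7},{"tx":0.95,"ty":-0.78},{"tx":1.0,"ty":-0.82}]' 0
python3 -m creep '[{"tx":0.1,"ty":-0.08},{"tx":0.2,"ty":-0.16},{"tx":0.3,"ty":-0.25},{"tx":0.36,"ty":-0.3},{"tx":0.4,"ty":-0.33},{"tx":0.4,"ty":-0.33},{"tx":0.4,"ty":-0.33},{"tx":0.4,"ty":-0.33}]'
python3 - <<'E'
from rig import r
from h import *
c=r.camera('wrist');cv2.imwrite('pics/w1.png',c['frame'][:,:,::-1]);pickle.dump(c,open('pics/w1.pkl','wb'))
S=pickle.load(open('pics/scene0.pkl','rb'));D=pickle.load(open('pics/side0.pkl','rb'))
print('post',plane(S,[332.3,199.2],.114),'head',plane(S,[352.7,219],.086))
print('bottle cap',plane(S,[271,155],.115))
E
```

```text
post [[0.53913358 0.00361108 0.114     ]] head [[0.57794201 0.02670213 0.086     ]]
bottle cap [[ 0.39211607 -0.05336942  0.115     ]]schema error: expected keys tx, ty, tz, wx, wy, wz
schema error: expected keys tx, ty, tz, wx, wy, wz
```

View pics/w1.png

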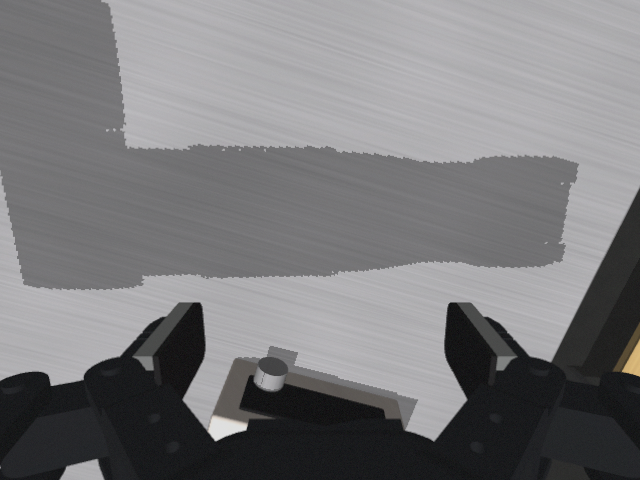

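Both moves were refused because every row needs all six keys, and the wrist picture shows only bare bench and the fingers at (180,330) and (470,330). I'll resend them in full.

```bash
python3 -m creep '[{"tx":0.1,"ty":-0.08,"tz":0,"wx":0,"wy":0,"wz":0},{"tx":0.25,"ty":-0.2,"tz":0,"wx":0,"wy":0,"wz":0},{"tx":0.4,"ty":-0.33,"tz":0,"wx":0,"wy":0,"wz":0},{"tx":0.55,"ty":-0.45,"tz":0,"wx":0,"wy":0,"wz":0},{"tx":0.7,"ty":-0.58,"tz":0,"wx":0,"wy":0,"wz":0},{"tx":0.85,"ty":-0.7,"tz":0,"wx":0,"wy":0,"wz":0},{"tx":0.95,"ty":-0.78,"tz":0,"wx":0,"wy":0,"wz":0},{"tx":1.0,"ty":-0.82,"tz":0,"wx":0,"wy":0,"wz":0}]' 0
python3 -m creep '[{"tx":0.1,"ty":-0.08,"tz":0,"wx":0,"wy":0,"wz":0},{"tx":0.2,"ty":-0.16,"tz":0,"wx":0,"wy":0,"wz":0},{"tx":0.3,"ty":-0.25,"tz":0,"wx":0,"wy":0,"wz":0},{"tx":0.36,"ty":-0.3,"tz":0,"wx":0,"wy":0,"wz":0},{"tx":0.4,"ty":-0.33,"tz":0,"wx":0,"wy":0,"wz":0},{"tx":0.4,"ty":-0.33,"tz":0,"wx":0,"wy":0,"wz":0},{"tx":0.4,"ty":-0.33,"tz":0,"wx":0,"wy":0,"wz":0},{"tx":0.4,"ty":-0.33,"tz":0,"wx":0,"wy":0,"wz":0}]'
python3 - <<'E'
from rig import r
from h import *
c=r.camera('wrist');cv2.imwrite('pics/w2.png',c['frame'][:,:,::-1]);pickle.dump(c,open('pics/w2.pkl','wb'))
O=np.array([.558,-.159]);a=.289;R=np.array([[np.cos(a),-np.sin(a)],[np.sin(a),np.cos(a)]])
f=lambda x,y,z:[*(O+R@[x/1e3,y/1e3]),z/1e3]
print('proj lid front corners, handle, case hinge',proj(c,[f(-68,-58,68),f(-68,58,68),f(-110,0,64),f(70,0,85),f(20,161,114),f(70,172,86)]).round())
E
```

```text
t: 1.15
tcp_pos: [0.3527, -0.3061, 0.2312]
tcp_rot: [-3.141, 0.0, 0.291]
wrist_force: [-0.4, 0.7, -0.5]
gripper_width: 0.0004
gripper_force: 0.0
t: 2.15
tcp_pos: [0.4242, -0.2005, 0.2313]
tcp_rot: [3.141, 0.0, 0.288]
wrist_force: [1.1, 0.6, -0.3]
gripper_width: -0.0
gripper_force: 0.0
proj lid front corners, handle, case hinge [[ 400.  121.]
 [ 241.  122.]
 [ 320.  179.]
 [ 319. -122.]
 [  29.  -45.]
 [  26. -124.]]
```

View pics/w2.png

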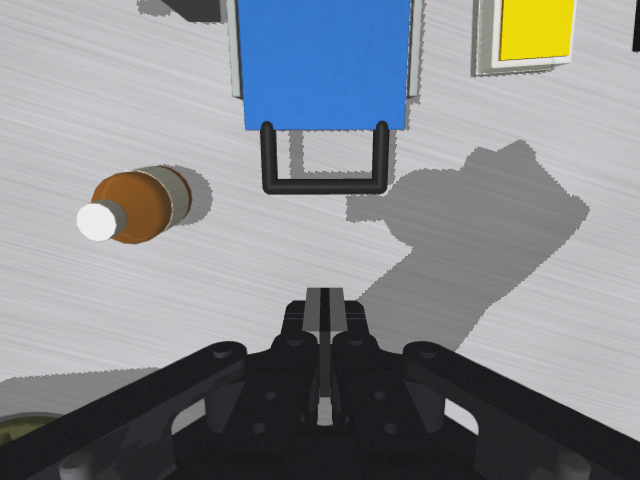

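The wrist view shows the lid's front edge from (246,130) to (405,130) and the bar at (325,186), all square with the tool. The cheeks are at x=235 and x=415, and the bottle's cap is at (98,221). That is roughly 5 px and 8 px away from my prediction, so I'll work out the correction.

Run:
```python
from h import *
c=pickle.load(open('pics/w2.pkl','rb'))
a=.289;R=np.array([[np.cos(a),-np.sin(a)],[np.sin(a),np.cos(a)]])
m=mask(c,'blue',(200,0,450,140))
for row in(20,70,115):
    x=np.nonzero(m[row])[0];print(row,x.min(),x.max(),(plane(c,[[x.min(),row],[x.max()+1,row]],.068)[:,:2]@R*1e3).round(1).tolist())
for col in(260,320,390):
    y=np.nonzero(m[:,col])[0];print(col,y.max(),(plane(c,[col,y.max()+1],.068)[:,:2]@R*1e3).round(1))
g=cv2.cvtColor(c['frame'],cv2.COLOR_RGB2GRAY)
y=np.nonzero(g[140:220,325]<70)[0]+140;print('bar',y.min(),y.max(),(plane(c,[325,(y.min()+y.max()+1)/2],.066)[:,:2]@R*1e3).round(1))
y=186;xs=np.nonzero(g[y,240:410]<70)[0]+240;print(xs.min(),xs.max(),(plane(c,[[xs.min(),y],[xs.max()+1,y]],.064)[:,:2]@R*1e3).round(1).tolist())
print('tool',np.array([.4242,-.2005])@R*1e3)
print('O guess',np.array([.558,-.159])@R*1e3, 'head', np.array([.5779,.0267])@R*1e3,'post',np.array([.5391,.0036])@R*1e3,'bottle',plane(c,[98,221],.115)[:,:2]@R)
```

```text
20 239 408 [[488.1, -256.3], [487.9, -372.6]]
70 241 406 [[456.5, -255.8], [456.2, -373.0]]
115 244 404 [[426.2, -256.2], [425.9, -373.2]]
260 129 [[ 415.7 -267.3]]
320 129 [[ 415.6 -311.4]]
390 129 [[ 415.5 -362.7]]
bar 179 193 [[ 373.9 -315. ]]
263 386 [[374.1, -267.2], [373.9, -362.8]]
tool [ 349.46688506 -313.07952064]
O guess [ 489.54535619 -311.43272826] head [ 561.54344602 -139.10520561] post [ 517.76914963 -150.18947263] bottle [[ 0.35802018 -0.16552551]]
```

```bash
python3 -m creep '[{"tx":-0.04,"ty":0,"tz":0.1,"wx":0,"wy":0,"wz":0},{"tx":-0.04,"ty":0,"tz":0.25,"wx":0,"wy":0,"wz":0},{"tx":-0.04,"ty":0,"tz":0.4,"wx":0,"wy":0,"wz":0},{"tx":-0.04,"ty":0,"tz":0.55,"wx":0,"wy":0,"wz":0},{"tx":-0.04,"ty":0,"tz":0.65,"wx":0,"wy":0,"wz":0},{"tx":-0.04,"ty":0,"tz":0.716,"wx":0,"wy":0,"wz":0},{"tx":0.02,"ty":0,"tz":0.716,"wx":0,"wy":0,"wz":0},{"tx":0.03,"ty":0,"tz":0.716,"wx":0,"wy":0,"wz":0}]' 0
python3 -m creep '[{"tx":0.01,"ty":0,"tz":0,"wx":0,"wy":0,"wz":0},{"tx":0.02,"ty":0,"tz":0,"wx":0,"wy":0,"wz":0},{"tx":0.03,"ty":0,"tz":0,"wx":0,"wy":0,"wz":0},{"tx":0.04,"ty":0,"tz":0,"wx":0,"wy":0,"wz":0},{"tx":0.05,"ty":0,"tz":0,"wx":0,"wy":0,"wz":0},{"tx":0.055,"ty":0,"tz":0,"wx":0,"wy":0,"wz":0},{"tx":0.06,"ty":0,"tz":0,"wx":0,"wy":0,"wz":0},{"tx":0.06,"ty":0,"tz":0,"wx":0,"wy":0,"wz":0}]'
```

```text
t: 3.2
tcp_pos: [0.4333, -0.1981, 0.053]
tcp_rot: [3.141, -0.001, 0.289]
wrist_force: [-1.3, -0.8, -0.5]
gripper_width: -0.0002
gripper_force: 0.7
t: 4.2
tcp_pos: [0.4463, -0.1934, 0.0523]
tcp_rot: [-3.142, -0.0, 0.289]
wrist_force: [-1.5, -1.4, 0.8]
gripper_width: -0.0
gripper_force: 0.7
```

```bash
python3 -m creep '[{"tx":0.004,"ty":0,"tz":0,"wx":0,"wy":0,"wz":0},{"tx":0.008,"ty":0,"tz":0,"wx":0,"wy":0,"wz":0},{"tx":0.012,"ty":0,"tz":0,"wx":0,"wy":0,"wz":0},{"tx":0.016,"ty":0,"tz":0,"wx":0,"wy":0,"wz":0},{"tx":0.016,"ty":0,"tz":0,"wx":0,"wy":0,"wz":0},{"tx":0.016,"ty":0,"tz":0,"wx":0,"wy":0,"wz":0},{"tx":0.016,"ty":0,"tz":0,"wx":0,"wy":0,"wz":0},{"tx":0.016,"ty":0,"tz":0,"wx":0,"wy":0,"wz":0}]'
```

```text
t: 5.2
tcp_pos: [0.4476, -0.193, 0.052]
tcp_rot: [3.141, 0.005, 0.288]
wrist_force: [-8.5, -3.8, 6.1]
gripper_width: 0.0001
gripper_force: 5.0
```

```bash
python3 -m creep '[{"tx":0.006,"ty":0,"tz":0,"wx":0,"wy":0,"wz":0},{"tx":0.012,"ty":0,"tz":0,"wx":0,"wy":0,"wz":0},{"tx":0.016,"ty":0,"tz":0,"wx":0,"wy":0,"wz":0},{"tx":0.016,"ty":0,"tz":0,"wx":0,"wy":0,"wz":0},{"tx":0.016,"ty":0,"tz":0,"wx":0,"wy":0,"wz":0},{"tx":0.016,"ty":0,"tz":0,"wx":0,"wy":0,"wz":0},{"tx":0.016,"ty":0,"tz":0,"wx":0,"wy":0,"wz":0},{"tx":0.016,"ty":0,"tz":0,"wx":0,"wy":0,"wz":0}]'
python3 - <<'E'
from rig import r
from h import *
a=.289;R=np.array([[np.cos(a),-np.sin(a)],[np.sin(a),np.cos(a)]])
print(np.array(r.get_obs()['tcp_pos'][:2])@R*1e3)
c=r.camera('wrist');cv2.imwrite('pics/w3.png',c['frame'][:,:,::-1]);pickle.dump(c,open('pics/w3.pkl','wb'))
c=r.camera('scene');pickle.dump(c,open('pics/s3.pkl','wb'));cv2.imwrite('pics/s3.png',cv2.resize(c['frame'][190:340,180:390,::-1],None,fx=3.8,fy=3.8,interpolation=cv2.INTER_CUBIC))
m=mask(c,'blue',(180,180,390,340));cs,_=cv2.findContours(m,cv2.RETR_EXTERNAL,cv2.CHAIN_APPROX_NONE)
P=plane(c,max(cs,key=cv2.contourArea)[:,0],.068)[:,:2]@R*1e3
print(P.min(0),P.max(0))
c=pickle.load(open('pics/scene0.pkl','rb'));m=mask(c,'blue',(180,180,390,340));cs,_=cv2.findContours(m,cv2.RETR_EXTERNAL,cv2.CHAIN_APPROX_NONE)
P=plane(c,max(cs,key=cv2.contourArea)[:,0],.068)[:,:2]@R*1e3
print(P.min(0),P.max(0))
E
```

```text
t: 6.2
tcp_pos: [0.4477, -0.1929, 0.0517]
tcp_rot: [3.14, 0.012, 0.287]
wrist_force: [-18.5, -7.7, 14.5]
gripper_width: 0.0001
gripper_force: 10.7
[ 374.15934318 -312.4631454 ]
[ 432.57266989 -370.92750459] [ 546.38697886 -253.23255351]
[ 416.38834929 -371.17573543] [ 539.11011015 -253.43668009]
```

View pics/s3.png

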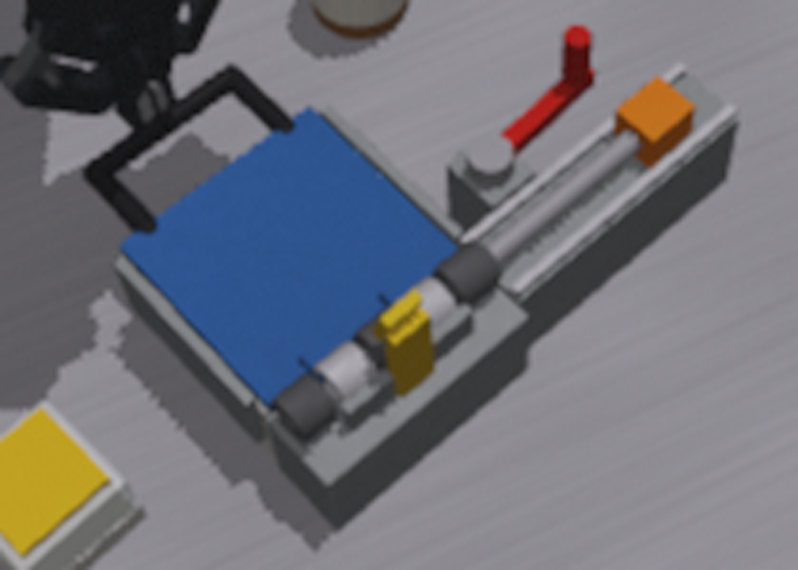

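The lid has moved 16 mm home: its aluminium knuckles at (340,370) and (432,297) now line up between the dark ones. The post top is at (577,35) and the head top at (655,108). Next I go behind the pin head.

```bash
python3 -m creep '[{"tx":-0.04,"ty":0,"tz":0,"wx":0,"wy":0,"wz":0},{"tx":-0.08,"ty":0,"tz":-0.04,"wx":0,"wy":0,"wz":0},{"tx":-0.08,"ty":0,"tz":-0.2,"wx":0,"wy":0,"wz":0},{"tx":-0.08,"ty":0,"tz":-0.36,"wx":0,"wy":0,"wz":0},{"tx":-0.02,"ty":-0.05,"tz":-0.44,"wx":0,"wy":0,"wz":0},{"tx":0.08,"ty":-0.15,"tz":-0.44,"wx":0,"wy":0,"wz":0},{"tx":0.18,"ty":-0.27,"tz":-0.44,"wx":0,"wy":0,"wz":0},{"tx":0.28,"ty":-0.4,"tz":-0.44,"wx":0,"wy":0,"wz":0}]'
python3 -m creep '[{"tx":0.1,"ty":-0.1,"tz":0,"wx":0,"wy":0,"wz":0},{"tx":0.2,"ty":-0.2,"tz":0,"wx":0,"wy":0,"wz":0},{"tx":0.3,"ty":-0.3,"tz":0,"wx":0,"wy":0,"wz":0},{"tx":0.38,"ty":-0.4,"tz":0,"wx":0,"wy":0,"wz":0},{"tx":0.438,"ty":-0.45,"tz":0,"wx":0,"wy":0,"wz":0},{"tx":0.438,"ty":-0.45,"tz":0,"wx":0,"wy":0,"wz":0},{"tx":0.438,"ty":-0.45,"tz":0,"wx":0,"wy":0,"wz":0},{"tx":0.438,"ty":-0.45,"tz":0,"wx":0,"wy":0,"wz":0}]'
python3 - <<'E'
from rig import r
from h import *
a=.289;R=np.array([[np.cos(a),-np.sin(a)],[np.sin(a),np.cos(a)]])
print(np.array(r.get_obs()['tcp_pos'][:2])@R*1e3)
c=r.camera('wrist');cv2.imwrite('pics/w4.png',c['frame'][:,:,::-1]);pickle.dump(c,open('pics/w4.pkl','wb'))
P=np.array([[559.5,-141],[516,-152]])@R.T/1e3
print(proj(c,[[*P[0],.086],[*P[1],.114]]))
for col in('orange','red'):
  m=mask(c,col);
  if m.any():print(col,cen(m),plane(c,cen(m)[0],.086 if col=='orange' else .1)[:,:2]@R*1e3)
E
```

```text
t: 7.3
tcp_pos: [0.4935, -0.0743, 0.1634]
tcp_rot: [3.141, -0.003, 0.288]
wrist_force: [0.1, 0.0, -0.5]
gripper_width: 0.0001
gripper_force: 0.0
t: 8.3
tcp_pos: [0.5649, 0.0627, 0.1624]
tcp_rot: [3.141, 0.0, 0.288]
wrist_force: [0.1, -0.0, 0.3]
gripper_width: -0.0001
gripper_force: 0.0
[ 559.37677651 -100.93182637]
[[392.16568155 250.28184494]
 [417.99792905 344.01149889]]
orange (array([391.03878361, 251.42177171]), 2269) [[ 558.82256535 -140.38689941]]
red (array([434.78521672, 313.61532508]), 2584) [[ 526.84872407 -163.83056074]]
```

View pics/w4.png

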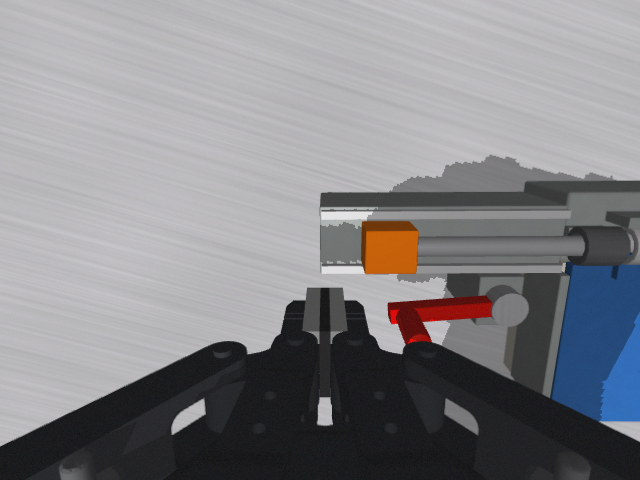

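The head is where predicted, at (391,251), with a clear floor behind it. The keeper arm lies along (390–505,308) beside the rest. Now descending and pushing.

```bash
python3 -m creep '[{"tx":0,"ty":0,"tz":0.1,"wx":0,"wy":0,"wz":0},{"tx":0,"ty":0,"tz":0.2,"wx":0,"wy":0,"wz":0},{"tx":0,"ty":0,"tz":0.3,"wx":0,"wy":0,"wz":0},{"tx":0,"ty":0,"tz":0.36,"wx":0,"wy":0,"wz":0},{"tx":0,"ty":0,"tz":0.36,"wx":0,"wy":0,"wz":0},{"tx":0,"ty":0.02,"tz":0.36,"wx":0,"wy":0,"wz":0},{"tx":0,"ty":0.05,"tz":0.36,"wx":0,"wy":0,"wz":0},{"tx":0,"ty":0.08,"tz":0.36,"wx":0,"wy":0,"wz":0}]'
python3 -m creep '[{"tx":0,"ty":0.03,"tz":0,"wx":0,"wy":0,"wz":0},{"tx":0,"ty":0.06,"tz":0,"wx":0,"wy":0,"wz":0},{"tx":0,"ty":0.09,"tz":0,"wx":0,"wy":0,"wz":0},{"tx":0,"ty":0.12,"tz":0,"wx":0,"wy":0,"wz":0},{"tx":0,"ty":0.14,"tz":0,"wx":0,"wy":0,"wz":0},{"tx":0,"ty":0.16,"tz":0,"wx":0,"wy":0,"wz":0},{"tx":0,"ty":0.16,"tz":0,"wx":0,"wy":0,"wz":0},{"tx":0,"ty":0.16,"tz":0,"wx":0,"wy":0,"wz":0}]'
```

```text
t: 9.35
tcp_pos: [0.5718, 0.0442, 0.0732]
tcp_rot: [-3.141, -0.002, 0.289]
wrist_force: [0.3, 1.2, 2.0]
gripper_width: -0.0002
gripper_force: 0.7
t: 10.35
tcp_pos: [0.5823, 0.006, 0.0723]
tcp_rot: [3.141, 0.0, 0.289]
wrist_force: [0.1, 1.3, -0.5]
gripper_width: -0.0001
gripper_force: 0.0
```

```bash
python3 -m creep '[{"tx":0,"ty":0.02,"tz":0,"wx":0,"wy":0,"wz":0},{"tx":0,"ty":0.04,"tz":0,"wx":0,"wy":0,"wz":0},{"tx":0,"ty":0.06,"tz":0,"wx":0,"wy":0,"wz":0},{"tx":0,"ty":0.08,"tz":0,"wx":0,"wy":0,"wz":0},{"tx":0,"ty":0.1,"tz":0,"wx":0,"wy":0,"wz":0},{"tx":0,"ty":0.12,"tz":0,"wx":0,"wy":0,"wz":0},{"tx":0,"ty":0.14,"tz":0,"wx":0,"wy":0,"wz":0},{"tx":0,"ty":0.15,"tz":0,"wx":0,"wy":0,"wz":0}]'
python3 -m creep '[{"tx":0,"ty":0.01,"tz":0,"wx":0,"wy":0,"wz":0},{"tx":0,"ty":0.02,"tz":0,"wx":0,"wy":0,"wz":0},{"tx":0,"ty":0.03,"tz":0,"wx":0,"wy":0,"wz":0},{"tx":0,"ty":0.04,"tz":0,"wx":0,"wy":0,"wz":0},{"tx":0,"ty":0.045,"tz":0,"wx":0,"wy":0,"wz":0},{"tx":0,"ty":0.05,"tz":0,"wx":0,"wy":0,"wz":0},{"tx":0,"ty":0.05,"tz":0,"wx":0,"wy":0,"wz":0},{"tx":0,"ty":0.05,"tz":0,"wx":0,"wy":0,"wz":0}]'
```

```text
t: 11.35
tcp_pos: [0.5932, -0.0303, 0.0723]
tcp_rot: [3.141, -0.0, 0.288]
wrist_force: [0.1, 0.7, -0.6]
gripper_width: -0.0
gripper_force: 0.6
t: 12.35
tcp_pos: [0.596, -0.0392, 0.0722]
tcp_rot: [-3.136, -0.001, 0.29]
wrist_force: [-2.2, 9.1, 1.8]
gripper_width: -0.0001
gripper_force: 4.7
```

```bash
python3 -m creep '[{"tx":0,"ty":0.008,"tz":0,"wx":0,"wy":0,"wz":0},{"tx":0,"ty":0.016,"tz":0,"wx":0,"wy":0,"wz":0},{"tx":0,"ty":0.02,"tz":0,"wx":0,"wy":0,"wz":0},{"tx":0,"ty":0.02,"tz":0,"wx":0,"wy":0,"wz":0},{"tx":0,"ty":0.02,"tz":0,"wx":0,"wy":0,"wz":0},{"tx":0,"ty":0.02,"tz":0,"wx":0,"wy":0,"wz":0},{"tx":0,"ty":0.02,"tz":0,"wx":0,"wy":0,"wz":0},{"tx":0,"ty":0.02,"tz":0,"wx":0,"wy":0,"wz":0}]'
python3 - <<'E'
from rig import r
from h import *
a=.289;R=np.array([[np.cos(a),-np.sin(a)],[np.sin(a),np.cos(a)]])
print(np.array(r.get_obs()['tcp_pos'][:2])@R*1e3)
c=r.camera('scene');pickle.dump(c,open('pics/s5.pkl','wb'));cv2.imwrite('pics/s5.png',cv2.resize(c['frame'][170:330,180:390,::-1],None,fx=3.7,fy=3.7,interpolation=cv2.INTER_CUBIC))
E
```

```text
t: 13.35
tcp_pos: [0.5963, -0.0396, 0.0722]
tcp_rot: [-3.128, -0.001, 0.293]
wrist_force: [-5.7, 21.8, 5.1]
gripper_width: -0.0001
gripper_force: 11.6
[ 560.26011911 -207.87208917]
```

View pics/s5.png

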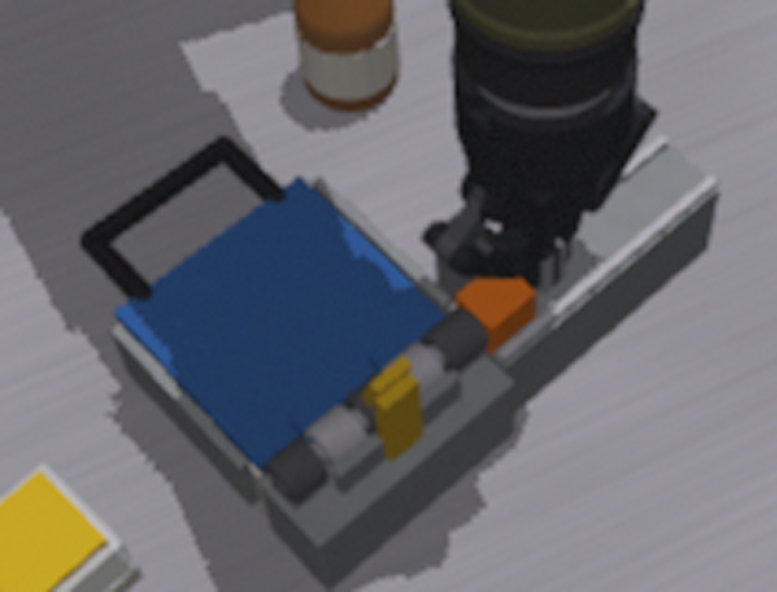

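The pin's head at (495,300) sits against the end knuckle with 22 N of push, so it is home, and the hand-off position agrees with O=(489.5,-314.4). Next I move to the keeper post.

```bash
python3 -m creep '[{"tx":0,"ty":-0.04,"tz":0,"wx":0,"wy":0,"wz":0},{"tx":0,"ty":-0.08,"tz":-0.04,"wx":0,"wy":0,"wz":0},{"tx":0,"ty":-0.08,"tz":-0.2,"wx":0,"wy":0,"wz":0},{"tx":0,"ty":-0.1,"tz":-0.37,"wx":0,"wy":0,"wz":0},{"tx":-0.1,"ty":-0.16,"tz":-0.37,"wx":0,"wy":0,"wz":0},{"tx":-0.2,"ty":-0.22,"tz":-0.37,"wx":0,"wy":0,"wz":0},{"tx":-0.276,"ty":-0.253,"tz":-0.37,"wx":0,"wy":0,"wz":0},{"tx":-0.276,"ty":-0.253,"tz":-0.37,"wx":0,"wy":0,"wz":0}]'
python3 - <<'E'
from rig import r
from h import *
a=.289;R=np.array([[np.cos(a),-np.sin(a)],[np.sin(a),np.cos(a)]])
o=r.get_obs();print(np.array(o['tcp_pos'][:2])@R*1e3,o['tcp_pos'][2])
for n in('scene','side','wrist'):
    c=r.camera(n);pickle.dump(c,open(f'pics/{n}6.pkl','wb'));cv2.imwrite(f'pics/{n}6.png',c['frame'][:,:,::-1])
    P=np.array([[516.5,-152.6],[559.5,-237.4]])@R.T/1e3
    print(n,'pred post top/foot, head',proj(c,[[*P[0],.114],[*P[0],.079],[*P[1],.086]]).round().tolist())
    for col in('red','orange'):
        m=mask(c,col,None if n=='wrist' else ((240,170,400,330) if n=='side' else (300,180,390,340)))
        if m.any():
            y,x=np.nonzero(m);print(col,len(x),x.min(),x.max(),y.min(),y.max(),cen(m)[0], plane(c,cen(m)[0],.086)[:,:2]@R*1e3)
E
```

```text
t: 14.4
tcp_pos: [0.5131, -0.0058, 0.1657]
tcp_rot: [3.141, -0.0, 0.289]
wrist_force: [1.1, -0.4, -0.4]
gripper_width: -0.0002
gripper_force: 0.0
[ 490.14786102 -151.83379802] 0.165718443947439
scene pred post top/foot, head [[331.0, 200.0], [330.0, 211.0], [313.0, 250.0]]
red 202 313 335 197 228 [326.44554455 213.04950495] [[ 518.99837205 -165.12731055]]
orange 211 304 323 241 258 [313.63033175 249.5450237 ] [[ 560.00237183 -236.10040723]]
side pred post top/foot, head [[313.0, 255.0], [313.0, 267.0], [283.0, 240.0]]
red 168 304 316 251 274 [311.51785714 261.71428571] [[ 517.78613604 -161.94470618]]
orange 76 277 290 236 253 [285.01315789 248.22368421] [[ 561.33108133 -213.04454404]]
wrist pred post top/foot, head [[322.0, 218.0], [322.0, 205.0], [481.0, 127.0]]
red 2367 305 411 189 231 [352.44317702 205.48035488] [[ 517.48054874 -169.74135075]]
orange 1013 318 511 105 424 [410.71767029 222.78381046] [[ 507.49076586 -202.96321902]]
```

```bash
python3 -m creep '[{"tx":0,"ty":0,"tz":0.1,"wx":0,"wy":0,"wz":0},{"tx":0,"ty":0,"tz":0.2,"wx":0,"wy":0,"wz":0},{"tx":0,"ty":0,"tz":0.29,"wx":0,"wy":0,"wz":0},{"tx":0.02,"ty":0,"tz":0.29,"wx":0,"wy":0,"wz":0},{"tx":0.06,"ty":-0.01,"tz":0.29,"wx":0,"wy":0,"wz":0},{"tx":0.095,"ty":-0.012,"tz":0.29,"wx":0,"wy":0,"wz":0},{"tx":0.135,"ty":-0.011,"tz":0.29,"wx":0,"wy":0,"wz":0},{"tx":0.173,"ty":-0.009,"tz":0.29,"wx":0,"wy":0,"wz":0}]'
python3 -m creep '[{"tx":0.037,"ty":0.013,"tz":0,"wx":0,"wy":0,"wz":0},{"tx":0.073,"ty":0.026,"tz":0,"wx":0,"wy":0,"wz":0},{"tx":0.105,"ty":0.05,"tz":0,"wx":0,"wy":0,"wz":0},{"tx":0.136,"ty":0.073,"tz":0,"wx":0,"wy":0,"wz":0},{"tx":0.157,"ty":0.1,"tz":0,"wx":0,"wy":0,"wz":0},{"tx":0.176,"ty":0.124,"tz":0,"wx":0,"wy":0,"wz":0},{"tx":0.19,"ty":0.15,"tz":0,"wx":0,"wy":0,"wz":0},{"tx":0.199,"ty":0.172,"tz":0,"wx":0,"wy":0,"wz":0}]'
```

```text
t: 15.55
tcp_pos: [0.5558, 0.0091, 0.0927]
tcp_rot: [3.141, -0.001, 0.289]
wrist_force: [0.0, -0.8, 0.0]
gripper_width: -0.0002
gripper_force: 0.4
t: 16.55
tcp_pos: [0.6147, -0.0183, 0.0923]
tcp_rot: [-3.141, 0.0, 0.289]
wrist_force: [-6.3, 7.6, 1.2]
gripper_width: 0.0002
gripper_force: 5.2
```

```bash
python3 -m creep '[{"tx":0,"ty":0.008,"tz":0,"wx":0,"wy":0,"wz":0},{"tx":0,"ty":0.012,"tz":0,"wx":0,"wy":0,"wz":0},{"tx":0,"ty":0.012,"tz":0,"wx":0,"wy":0,"wz":0},{"tx":0,"ty":0,"tz":0,"wx":0,"wy":0,"wz":0},{"tx":0,"ty":-0.06,"tz":-0.04,"wx":0,"wy":0,"wz":0},{"tx":0,"ty":-0.1,"tz":-0.2,"wx":0,"wy":0,"wz":0},{"tx":-0.05,"ty":-0.06,"tz":-0.36,"wx":0,"wy":0,"wz":0.089},{"tx":-0.2,"ty":0.04,"tz":-0.36,"wx":0,"wy":0,"wz":0.178}]'
python3 - <<'E'
from rig import r
from h import *
a=.289;R=np.array([[np.cos(a),-np.sin(a)],[np.sin(a),np.cos(a)]])
o=r.get_obs();print(np.array(o['tcp_pos'][:2])@R*1e3,o['tcp_pos'][2],o['q'])
for n in('scene','side'):
    c=r.camera(n);pickle.dump(c,open(f'pics/{n}7.pkl','wb'))
    P=np.array([[583.5,-214.4],[521.5,-214.4]])@R.T/1e3
    print(n,'pred post top/foot, arm',proj(c,[[*P[0],.114],[*P[0],.079],[*P[1],.079]]).round().tolist())
    m=mask(c,'red',((240,170,400,330) if n=='side' else (290,180,390,340)))
    y,x=np.nonzero(m);print(len(x),x.min(),x.max(),y.min(),y.max())
c=pickle.load(open('pics/scene7.pkl','rb'));cv2.imwrite('pics/s7.png',cv2.resize(c['frame'][180:330,190:390,::-1],None,fx=4,fy=4,interpolation=cv2.INTER_CUBIC))
E
```

```text
t: 17.55
tcp_pos: [0.5729, -0.0441, 0.1869]
tcp_rot: [-3.139, -0.009, -0.078]
wrist_force: [0.2, -1.4, 0.2]
gripper_width: 0.0002
gripper_force: 0.0
[ 536.55006129 -205.54087865] 0.18691448721396686 [-7.82477716e-02  2.79456236e-01 -1.95567589e-01  1.08702139e+00
  2.45407793e-03  3.14177002e+00]
scene pred post top/foot, arm [[332.0, 242.0], [332.0, 253.0], [308.0, 231.0]]
221 311 337 234 258
side pred post top/foot, arm [[274.0, 240.0], [275.0, 252.0], [303.0, 247.0]]
235 271 299 240 257
```

View pics/s7.png

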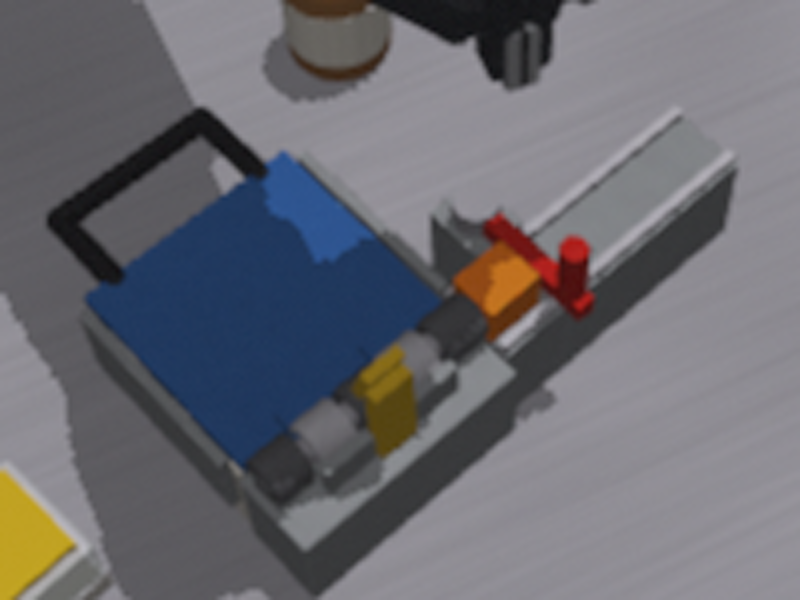

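The keeper now lies across behind the head, with its post at (573,260) and arm from (490,225) to (590,305), matching the predicted 1.57. Joint 6 is near its limit, so I'm turning the other way on the way to the handle.

```bash
python3 -m creep '[{"tx":-0.04,"ty":0.06,"tz":0,"wx":0,"wy":0,"wz":-0.08},{"tx":-0.08,"ty":0.13,"tz":0,"wx":0,"wy":0,"wz":-0.165},{"tx":-0.13,"ty":0.21,"tz":0,"wx":0,"wy":0,"wz":-0.25},{"tx":-0.18,"ty":0.29,"tz":0,"wx":0,"wy":0,"wz":-0.335},{"tx":-0.23,"ty":0.37,"tz":0,"wx":0,"wy":0,"wz":-0.42},{"tx":-0.28,"ty":0.45,"tz":0,"wx":0,"wy":0,"wz":-0.505},{"tx":-0.33,"ty":0.53,"tz":0,"wx":0,"wy":0,"wz":-0.59},{"tx":-0.385,"ty":0.619,"tz":0,"wx":0,"wy":0,"wz":-0.675}]' 0.45 30
python3 -m creep '[{"tx":0,"ty":0,"tz":0,"wx":0,"wy":0,"wz":-0.085},{"tx":0,"ty":0,"tz":0,"wx":0,"wy":0,"wz":-0.17},{"tx":0,"ty":0,"tz":0,"wx":0,"wy":0,"wz":-0.253},{"tx":0,"ty":0,"tz":0,"wx":0,"wy":0,"wz":-0.253},{"tx":0,"ty":0,"tz":0,"wx":0,"wy":0,"wz":-0.253},{"tx":0,"ty":0,"tz":0,"wx":0,"wy":0,"wz":-0.253},{"tx":0,"ty":0,"tz":0,"wx":0,"wy":0,"wz":-0.253},{"tx":0,"ty":0,"tz":0,"wx":0,"wy":0,"wz":-0.253}]'
python3 - <<'E'
from rig import r
from h import *
a=.289;R=np.array([[np.cos(a),-np.sin(a)],[np.sin(a),np.cos(a)]])
o=r.get_obs();print(np.array(o['tcp_pos'][:2])@R*1e3,o['tcp_pos'][2],o['q'])
E
```

```text
t: 18.65
tcp_pos: [0.4612, -0.1917, 0.1824]
tcp_rot: [3.141, -0.002, 1.341]
wrist_force: [0.1, -0.7, -0.2]
gripper_width: 0.0383
gripper_force: 0.0
t: 19.65
tcp_pos: [0.4611, -0.1916, 0.1819]
tcp_rot: [3.141, -0.002, 1.864]
wrist_force: [-0.3, -0.0, -0.2]
gripper_width: 0.0384
gripper_force: 0.0
[ 387.40514832 -315.06946262] 0.18188810699549923 [-0.39540115  0.15311908 -0.36709685  1.05137222  0.00243564  0.88230986]
```

```bash
python3 -m creep '[{"tx":0,"ty":0.012,"tz":0.08,"wx":0,"wy":0,"wz":0},{"tx":0,"ty":0.012,"tz":0.18,"wx":0,"wy":0,"wz":0},{"tx":0,"ty":0.012,"tz":0.28,"wx":0,"wy":0,"wz":0},{"tx":0,"ty":0.012,"tz":0.38,"wx":0,"wy":0,"wz":0},{"tx":0,"ty":0.012,"tz":0.46,"wx":0,"wy":0,"wz":0},{"tx":0,"ty":0.012,"tz":0.52,"wx":0,"wy":0,"wz":0},{"tx":0,"ty":0.012,"tz":0.548,"wx":0,"wy":0,"wz":0},{"tx":0,"ty":0.012,"tz":0.548,"wx":0,"wy":0,"wz":0}]'
python3 -m creep '[{"tx":0,"ty":0,"tz":0,"wx":0,"wy":0,"wz":0},{"tx":0,"ty":0,"tz":0,"wx":0,"wy":0,"wz":0},{"tx":0,"ty":0,"tz":0,"wx":0,"wy":0,"wz":0},{"tx":0,"ty":0,"tz":0,"wx":0,"wy":0,"wz":0},{"tx":0,"ty":0,"tz":0,"wx":0,"wy":0,"wz":0},{"tx":0,"ty":0,"tz":0,"wx":0,"wy":0,"wz":0},{"tx":0,"ty":0,"tz":0,"wx":0,"wy":0,"wz":0},{"tx":0,"ty":0,"tz":0,"wx":0,"wy":0,"wz":0}]' 0 30
python3 - <<'E'
from rig import r
from h import *
a=.289;R=np.array([[np.cos(a),-np.sin(a)],[np.sin(a),np.cos(a)]])
o=r.get_obs();print(np.array(o['tcp_pos'][:2])@R*1e3,o['tcp_pos'][2])
for i in range(1,12):
    p=np.radians(i*10 if i<11 else 106.5);b=np.radians(3.05)
    # bar at angle: hinge +169.24*( -cos(p+?)...); closed: (-169,-9)
    x=-169*np.cos(p)-9*np.sin(p)*-1*-1; 
    v=np.array([-169*np.cos(p)+(-9)*np.sin(p), 169*np.sin(p)-9*np.cos(p)])
    print(round(np.degrees(p),1),'dx',round((v[0]+169)/250,3),'dz up',round((v[1]+9)/250,3))
E
```

```text
t: 20.65
tcp_pos: [0.4639, -0.1903, 0.0448]
tcp_rot: [3.141, -0.003, 1.864]
wrist_force: [0.6, 0.5, 0.2]
gripper_width: 0.0387
gripper_force: 0.0
t: 21.65
tcp_pos: [0.4644, -0.1908, 0.0453]
tcp_rot: [3.14, -0.001, 1.864]
wrist_force: [-0.9, -1.7, 5.3]
gripper_width: 0.011
gripper_force: 29.5
[ 390.7750126  -315.20806022] 0.04533566907620433
10.0 dx 0.004 dz up 0.118
20.0 dx 0.028 dz up 0.233
30.0 dx 0.073 dz up 0.343
40.0 dx 0.135 dz up 0.443
50.0 dx 0.214 dz up 0.531
60.0 dx 0.307 dz up 0.603
70.0 dx 0.411 dz up 0.659
80.0 dx 0.523 dz up 0.695
90.0 dx 0.64 dz up 0.712
100.0 dx 0.758 dz up 0.708
106.5 dx 0.833 dz up 0.694
```

Gripped the bar at 29.5 N, 11 mm wide. Now lifting along the arc.

```bash
python3 -m creep '[{"tx":0,"ty":0,"tz":-0.059,"wx":0,"wy":0,"wz":0},{"tx":0,"ty":0.004,"tz":-0.118,"wx":0,"wy":0,"wz":0},{"tx":0,"ty":0.014,"tz":-0.176,"wx":0,"wy":0,"wz":0},{"tx":0,"ty":0.028,"tz":-0.233,"wx":0,"wy":0,"wz":0},{"tx":0,"ty":0.048,"tz":-0.289,"wx":0,"wy":0,"wz":0},{"tx":0,"ty":0.073,"tz":-0.343,"wx":0,"wy":0,"wz":0},{"tx":0,"ty":0.102,"tz":-0.394,"wx":0,"wy":0,"wz":0},{"tx":0,"ty":0.135,"tz":-0.443,"wx":0,"wy":0,"wz":0}]'
python3 - <<'E'
from rig import r
from h import *
for n in('side',):
    c=r.camera(n);cv2.imwrite('pics/d8.png',cv2.resize(c['frame'][120:320,230:430,::-1],None,fx=3,fy=3,interpolation=cv2.INTER_CUBIC))
E
```

```text
t: 22.65
tcp_pos: [0.4965, -0.1808, 0.1565]
tcp_rot: [3.141, -0.002, 1.864]
wrist_force: [-2.0, -0.1, -1.8]
gripper_width: 0.0111
gripper_force: 29.1
```

View pics/d8.png

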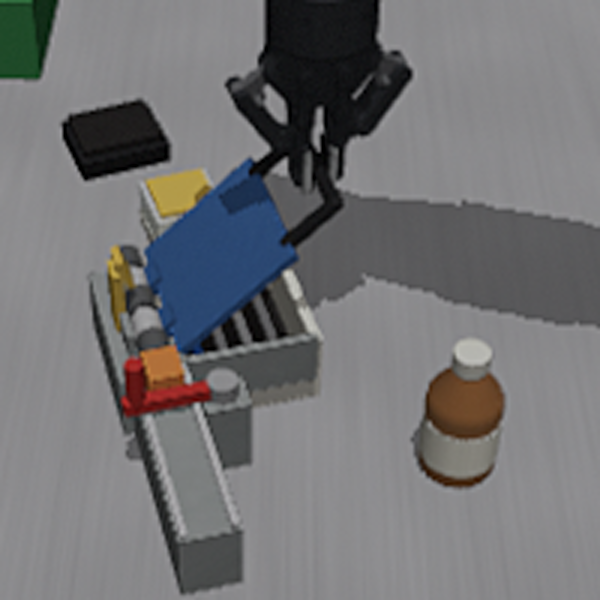

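The lid is rising about its hinge, held at (310,170). The keeper is across at (165,400) and the pin head is home at (162,365). Continuing.

```bash
python3 -m creep '[{"tx":0,"ty":0.038,"tz":-0.046,"wx":0,"wy":0,"wz":0},{"tx":0,"ty":0.079,"tz":-0.088,"wx":0,"wy":0,"wz":0},{"tx":0,"ty":0.124,"tz":-0.126,"wx":0,"wy":0,"wz":0},{"tx":0,"ty":0.172,"tz":-0.16,"wx":0,"wy":0,"wz":0},{"tx":0,"ty":0.223,"tz":-0.19,"wx":0,"wy":0,"wz":0},{"tx":0,"ty":0.276,"tz":-0.216,"wx":0,"wy":0,"wz":0},{"tx":0,"ty":0.331,"tz":-0.237,"wx":0,"wy":0,"wz":0},{"tx":0,"ty":0.388,"tz":-0.252,"wx":0,"wy":0,"wz":0}]'
python3 -m creep '[{"tx":0,"ty":0.058,"tz":-0.011,"wx":0,"wy":0,"wz":0},{"tx":0,"ty":0.117,"tz":-0.017,"wx":0,"wy":0,"wz":0},{"tx":0,"ty":0.176,"tz":-0.018,"wx":0,"wy":0,"wz":0},{"tx":0,"ty":0.21,"tz":-0.016,"wx":0,"wy":0,"wz":0},{"tx":0,"ty":0.235,"tz":-0.013,"wx":0,"wy":0,"wz":0},{"tx":0,"ty":0.255,"tz":-0.01,"wx":0,"wy":0,"wz":0},{"tx":0,"ty":0.27,"tz":-0.008,"wx":0,"wy":0,"wz":0},{"tx":0,"ty":0.27,"tz":-0.008,"wx":0,"wy":0,"wz":0}]'
```

```text
t: 23.7
tcp_pos: [0.5905, -0.1529, 0.2202]
tcp_rot: [3.139, -0.001, 1.864]
wrist_force: [-1.3, -1.6, 2.0]
gripper_width: 0.0107
gripper_force: 30.5
t: 24.7
tcp_pos: [0.6539, -0.1334, 0.2207]
tcp_rot: [3.14, -0.003, 1.864]
wrist_force: [-0.5, -1.2, 2.3]
gripper_width: 0.0109
gripper_force: 31.4
```

```bash
python3 -m creep '[{"tx":0,"ty":0.008,"tz":0.001,"wx":0,"wy":0,"wz":0},{"tx":0,"ty":0.016,"tz":0.003,"wx":0,"wy":0,"wz":0},{"tx":0,"ty":0.024,"tz":0.005,"wx":0,"wy":0,"wz":0},{"tx":0,"ty":0.032,"tz":0.007,"wx":0,"wy":0,"wz":0},{"tx":0,"ty":0.04,"tz":0.009,"wx":0,"wy":0,"wz":0},{"tx":0,"ty":0.048,"tz":0.011,"wx":0,"wy":0,"wz":0},{"tx":0,"ty":0.052,"tz":0.013,"wx":0,"wy":0,"wz":0},{"tx":0,"ty":0.052,"tz":0.013,"wx":0,"wy":0,"wz":0}]'
```

```text
t: 25.7
tcp_pos: [0.6663, -0.1297, 0.2176]
tcp_rot: [3.141, -0.002, 1.864]
wrist_force: [0.1, -0.7, 2.2]
gripper_width: 0.0106
gripper_force: 31.6
```

```bash
python3 -m creep '[{"tx":0,"ty":0.004,"tz":0.001,"wx":0,"wy":0,"wz":0},{"tx":0,"ty":0.008,"tz":0.003,"wx":0,"wy":0,"wz":0},{"tx":0,"ty":0.012,"tz":0.004,"wx":0,"wy":0,"wz":0},{"tx":0,"ty":0.016,"tz":0.005,"wx":0,"wy":0,"wz":0},{"tx":0,"ty":0.02,"tz":0.006,"wx":0,"wy":0,"wz":0},{"tx":0,"ty":0.02,"tz":0.006,"wx":0,"wy":0,"wz":0},{"tx":0,"ty":0.02,"tz":0.006,"wx":0,"wy":0,"wz":0},{"tx":0,"ty":0.02,"tz":0.006,"wx":0,"wy":0,"wz":0}]'
```

```text
t: 26.7
tcp_pos: [0.6708, -0.1283, 0.2161]
tcp_rot: [3.141, -0.002, 1.864]
wrist_force: [-2.3, -1.9, 3.5]
gripper_width: 0.0109
gripper_force: 31.8
```

```bash
python3 -m creep '[{"tx":0,"ty":0,"tz":0,"wx":0,"wy":0,"wz":0},{"tx":0,"ty":0,"tz":0,"wx":0,"wy":0,"wz":0},{"tx":0,"ty":0,"tz":0,"wx":0,"wy":0,"wz":0},{"tx":0,"ty":0,"tz":0,"wx":0,"wy":0,"wz":0},{"tx":0,"ty":0,"tz":-0.02,"wx":0,"wy":0,"wz":0},{"tx":0,"ty":0,"tz":-0.08,"wx":0,"wy":0,"wz":0},{"tx":0,"ty":0,"tz":-0.16,"wx":0,"wy":0,"wz":0},{"tx":0,"ty":0,"tz":-0.24,"wx":0,"wy":0,"wz":0}]' 0.45
python3 -m creep '[{"tx":0,"ty":-0.1,"tz":-0.1,"wx":0,"wy":0,"wz":0},{"tx":0,"ty":-0.2,"tz":-0.15,"wx":0,"wy":0,"wz":0},{"tx":0,"ty":-0.3,"tz":-0.15,"wx":0,"wy":0,"wz":0},{"tx":0,"ty":-0.4,"tz":-0.15,"wx":0,"wy":0,"wz":0},{"tx":0,"ty":-0.5,"tz":-0.15,"wx":0,"wy":0,"wz":0},{"tx":0,"ty":-0.5,"tz":-0.15,"wx":0,"wy":0,"wz":0},{"tx":0,"ty":-0.5,"tz":-0.15,"wx":0,"wy":0,"wz":0},{"tx":0,"ty":-0.5,"tz":-0.15,"wx":0,"wy":0,"wz":0}]'
python3 - <<'E'
from rig import r
from h import *
a=r.camera('side')['frame'][100:340,230:430,::-1];b=r.camera('scene')['frame'][140:380,160:390,::-1]
cv2.imwrite('pics/f.png',cv2.resize(np.hstack([a,b]),None,fx=1.85,fy=1.85,interpolation=cv2.INTER_CUBIC))
E
```

```text
t: 27.7
tcp_pos: [0.6712, -0.1284, 0.278]
tcp_rot: [3.14, -0.002, 1.864]
wrist_force: [0.2, -0.4, -0.7]
gripper_width: 0.0386
gripper_force: 0.0
t: 28.7
tcp_pos: [0.5522, -0.1644, 0.3136]
tcp_rot: [3.14, -0.002, 1.865]
wrist_force: [-0.2, 0.9, -0.7]
gripper_width: 0.0384
gripper_force: 0.0
```

View pics/f.png

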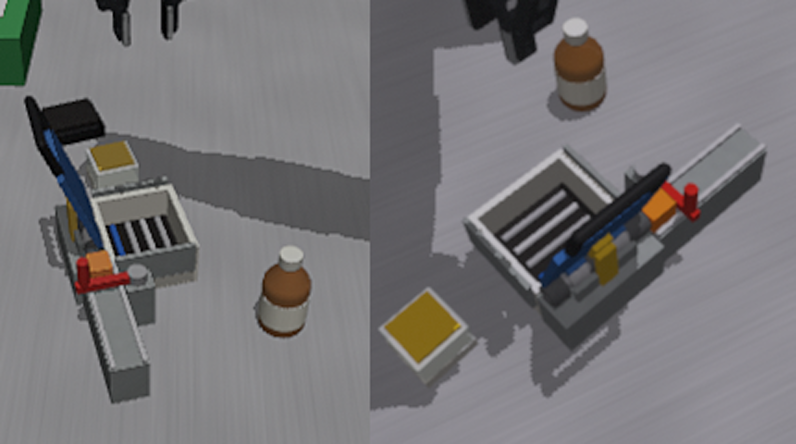

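The lid stands open, leaning back on the yellow stop at (605,258). The pin head at (658,210) is home with the keeper across behind it at (690,200). The bottle, box and pedal have not moved and the gripper is clear.

```bash
python3 -c "
from rig import r
print(r.finish_job())"
```

```text
the job is handed in; nothing more can be done
None
```

The job is handed in at about 29 s: lid slid home, pin pushed fully in, keeper swung across behind its head, and the lid left leaning open on the yellow stop, with the bottle, tip box and pedal untouched; one uncertainty is that joint 6 briefly read 3.1418 against its 3.14 limit.

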